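# Free the tool-bay gate and hold it ajar

### The job

On the tool bay, the brass hinge pin has crept up: pick up the wooden mallet and use it to knock the pin fully home, then put the mallet back down on the table. Next take the red handle of the sagging bolt, lift the bolt over the bent keeper while drawing it, without wrenching it against the keeper, and swing the sprung gate towards the robot until it is open about 30 degrees. Finish while still holding the gate still and ajar by the red handle, and leave the other things on the table alone.

Things in the scene. Friction and masses are not known exactly. Their poses are not given: they have to be found in the camera images.
- bay: Low wood and wire tool bay, fixed, 380 mm wide (y), 200 deep. Origin on the table in the closed gate's plane; x into the bay (away from robot), y along the gate, z up. Latch post centred at y -145 mm, hinge post at +183, tops 160 mm up. Gate 24 mm thick, top 160 mm up, free edge at y -120, hinge axis upright at x 0, y +140. Wire top behind the gate, 152 mm up.
- gate (a joint): Gate angle (rad): 0 closed, grows as it swings out towards the robot (bay -x), at most 1.2; seen from above the bolt and handle then swing clockwise about the hinge axis. A spring always pulls it shut (0.25 N m closed, 0.43 N m at 30 degrees: about 3 N at the handle). Locked while the bolt is in the keeper.
- hinge_pin: Brass hinge pin, upright, at bay x 0, y +140 mm: flat round head 18 mm across, 5 thick, on a 10 mm shank. Origin: centre of the head's top, z up. Fully home its top is 183 mm above the table, 8 mm above the steel knuckle (24 mm across); at the start 12 to 16 mm higher. Stiff (about 7 N), stays where it is driven.
- pin_travel (a joint): How far the hinge pin has gone down (m): 0 to 0.004 at the start, 0.016 fully home against its stop.
- mallet: Wooden mallet, about 0.38 kg, standing on its lower striking face. Round head 56 mm across, 85 tall, two dark steel bands; flat-sided handle 22 mm wide, 26 high, running level along the mallet's -x to 165 mm from the head's axis, its centre line 42.5 mm above the lower face. Origin: centre of the lower face; z up along the head. May be put down standing or lying.
- mallet_grip (a point): Point on the centre line of the mallet handle, 62 mm from the head's axis and 42.5 mm above the lower face: a good place to grip from above, across the 22 mm width.
- bolt: Steel barrel bolt in two tall straps (tops 208 mm up) on the gate's top: 12 mm rod, origin on its axis under the red handle, 180 mm up at rest; y along the rod to the hinge, z up. Turns with the gate; shut, it is at bay x 0, y -80 mm, 220 mm from the hinge axis. Its nose, 70 mm from the handle to the latch side, has a tooth 14 mm long hanging 18 mm below the axis. 0.2 to 0.33 kg.
- bolt_grip (a point): Point in the square red handle that stands up from the bolt: 16 by 16 mm, 50 mm tall, sides along the bolt's x and y, from 200 to 250 mm above the table while the bolt sags. This point is 52 mm above the rod's axis, so 232 mm above the table then: the place to grip from above, across either pair of flats.
- bolt_draw (a joint): How far the bolt is drawn along the gate's top towards the hinge (m): 0 to 0.004 at the start, at most 0.055. The tooth meets the keeper's lip at 0.006 and is clear of the keeper from 0.026 on. About 1 N of friction.
- bolt_rise (a joint): How far the bolt is lifted in its loose straps (m): 0 sagging, at most 0.018. The tooth passes over the lip only when this is above 0.010. The bolt sags again by its weight when not held up.
- keeper: Keeper on top of the latch post: two upright steel cheeks, 37 mm tall, one on each side of the rod, and on the gate side a bent-up brass lip 12 mm tall and 6 mm thick, behind which the bolt's tooth hooks. Origin: centre of its underside, 160 mm above the table, at bay x 0, y -142 mm; axes like the bay's. Fixed.
- paint_box: Bystander: orange box of paints, 70 by 120 by 45 mm, on the table in front of the bay. Origin at the centre of its underside.
- flask: Bystander: steel vacuum flask, 72 mm across, 220 mm tall, origin at the centre of its underside.
- water: Bystander: clear bottle with a red label, 60 mm across, 190 mm tall, origin at the centre of its underside.
- jar: Bystander: blue ceramic cup, 76 mm across, 80 mm tall, origin at the centre of its underside.
- glue: Bystander: white jar with a blue cap, 44 mm across, 100 mm tall, origin at the centre of its underside.

How it is judged:
On the way, in this order (a step that is already met when the one before it is completed fails the run):
1. the hinge pin is driven home with the held mallet (value of joint pin_travel above 0.013 m and contact force between the fingers and mallet above 0.5 N and height (world z) of mallet above 0.1 m), for 0.05 s.
2. the mallet rests on the table, let go (height (world z) of mallet below 0.05 m and linear speed of mallet below 0.03 m/s and contact force between each of the arm, the fingers and mallet below 0.2 N and contact force between mallet and bay below 0.2 N), for 0.2 s.
3. the bolt's tooth is lifted over the keeper's lip while the bolt is drawn (value of joint bolt_rise above 0.008 m and value of joint bolt_draw above 0.012 m and contact force between the fingers and bolt above 0.5 N and value of joint gate below 0.1 rad), for 0.05 s.
4. the bolt is drawn clear of the keeper (value of joint bolt_draw above 0.027 m and contact force between the fingers and bolt above 0.5 N), for 0.05 s.
At the end, for the whole second after the job is handed in: Gate held still (under 0.06 rad/s) at 0.35 to 0.70 rad by fingers gripping the bolt (over 1 N), bolt drawn over 22 mm, hinge pin down over 13 mm, mallet let go at rest on the table (origin under 50 mm high) clear of robot and bay, no other thing touching the bay (all of step 2 and value of joint gate between 0.35 and 0.7 rad and velocity of joint gate between -0.06 and 0.06 rad/s and value of joint bolt_draw above 0.022 m and contact force between the fingers and bolt above 1 N and value of joint pin_travel above 0.013 m and contact force between each of paint_box, flask, water, jar, glue and bay below 0.2 N); the arm keeps its last pose, push and grip.
It fails at once if the robot touches the hinge pin itself (contact force between any of the arm, the fingers and hinge_pin above 1 N).
It fails at once if the bolt is wrenched against the keeper (over 40 N) (contact force between bolt and keeper above 40 N).
It fails at once if a bystander is moved more than 30 mm (distance of any of paint_box, flask, water, jar, glue from where it was at the start of the episode above 0.03 m).
It also fails if it takes over 58 s, if anything falls off the work surface, if the arm or the gripper's body presses on something with over 40 N, if the wrist force passes 120 N, or if a joint passes its speed limit or range.

### The arm

A 7-joint arm with a two-finger parallel gripper is mounted at the origin on the work surface. World frame = base frame: x ahead of the robot, y to its left, z up, the work surface at z = 0. Lengths are in m, angles in rad, forces in N, time in s.
With the tool pointing down it reaches from about 0.425 to 0.875 m from the base axis. Payload 4.7 kg.
Tool frame: the origin (TCP) lies between the finger pads; the fingertips stand 14 mm ahead of it and the grasp point (between the pads) lies 5 mm behind it; z points along the fingers, y is the line along which they close (so a half turn about z gives the same grasp; the last joint's range is limited). The gripper opens to 87 mm and grips with 3 to 60 N. Pads are 19 mm wide; open, the fingers measure 117 mm over their backs; the gripper's body (75 mm by 190 mm) begins 51 mm behind the grasp point.
Start: joints at [-1.221, 0.321, -0.07, 1.45, 0.023, 1.371, -0.057], TCP at [0.214, 0.614, 0.237] pointing down, gripper open.
Joint ranges: [-2.86, 2.86], [-0.3, 2.09], [-1.38, 1.24], [0.06, 2.45], [-1.56, 4.7], [0.09, 2.05], [-2.69, 2.69]. Speed limits (rad/s): [2.57, 2.57, 3.14, 3.14, 3.14, 3.14, 3.14].

### API

Orientations are given as a rotation vector (axis times angle).
In Python, from bench import ctrl gives the robot as it stands.
- The arm moves only by the shell command python3 -m inch 'ROWS' [OPENING] [FORCE]. ROWS is JSON, a list of rows, each a list of 6 numbers: the shift along the world's x, y, z in mm, then the turn, a rotation vector about the world's x, y, z in degrees. In form: [[tx, ty, tz, rx, ry, rz], ...]. A call has 1 to 20 rows; each row is the pose to reach, as a shift and turn from the pose commanded when the call began; what a row does not reach only later rows make up. A row lasts 1/8 s, in which the tool goes at most 62.5 mm and 10.7 degrees, less where a joint would pass 70% of its speed; a pose out of reach is approached as far as the arm can. A call with a gripper value outside its range is refused whole. OPENING is the finger opening in mm, from 0 to 87, set as the call begins (- or left out, the last holds). The fingers move at their own pace and stop on an object; FORCE is the grip in N (left out, the last holds). Time passes only in rows, so rows that repeat a pose let the fingers close. It gives the time, the measured TCP pose, the force, the opening and the grip force at its end, in the units of the state.
- ctrl.get_state(): the state, without advancing time (a new reading comes with each control period).
- ctrl.get_image(name): name is "scene" or "top" or "wrist"; returns (picture, depth): 480x640x3 uint8, red, green, blue; 480x640 float32, m along the optical axis (not along the pixel's ray), 0 where there is no reading.
- ctrl.camera_params(name): a dict with "mtx" (3x3 intrinsics, pixels), "T" (4x4, takes a point from camera to world coordinates). Camera axes: x right, y down, z forward; pixel columns grow to the right and rows downward; lengths in m; the calibration is good to about 2 mm. A picture is of the moment at which its call begins: read the wrist's pose just before it. camera_params takes no time and is no camera call; for the wrist camera it gives the pose at the moment of the call.
- ctrl.close_job(): hands the job in; it is judged then, once.
The state is a dict: "time": time; "joint_positions": joint angles; "qd": joint speeds; "joint_torque": joint torques, N m; "position": TCP position; "tool_rot": TCP orientation; "ft_force": force on the tool from outside, world axes, zero at the start; "torque": the same for the moment, N m; "grip_width": opening from 0.0 (shut) to 1.0 (fully open); "grip_force": force on a finger pad.
Only numpy, scipy, OpenCV 4.12 (cv2) and the standard library are available. Lean on these libraries where they do the work, as an engineer would, in place of code of your own. Each camera call takes 0.05 s, during which the arm holds its last target. There are 200 camera calls.

## Working session

There is one attempt and no reset: what is moved stays moved. The work goes in short steps, Python scripts to look and compute and a shell command to move; the robot and the scene stay as the last step left them, time stands still between calls to the robot, and variables do not carry over. Pictures are saved under pics/ and viewed, at most 10 in all, crops included, and the job is handed in when it is done.

```bash
mkdir -p pics
cat > h.py <<'E'
import numpy as np,cv2
from bench import ctrl
def shot(n):
    p=ctrl.camera_params(n); im,d=ctrl.get_image(n); return im,d,np.array(p["mtx"]),np.array(p["T"])
def pts(d,K,T):
    v,u=np.mgrid[:480,:640]; P=np.stack([(u-K[0,2])/K[0,0]*d,(v-K[1,2])/K[1,1]*d,d],-1)
    return P@T[:3,:3].T+T[:3,3]
def save(f,im): cv2.imwrite(f,im[...,::-1])
E
python3 - <<'E'
from h import *
for n in("top","scene"):
    im,d,K,T=shot(n); save(f"pics/{n}.png",im); np.savez(f"{n}.npz",im=im,d=d,K=K,T=T)
    print(n,K.round(1).tolist(),T.round(3).tolist(),(d>0).mean())
s=ctrl.get_state(); print(s)
E
```

```text
top [[456.8, 0.0, 325.3], [0.0, 456.8, 243.4], [0.0, 0.0, 1.0]] [[0.014, -0.995, 0.102, 0.41], [-1.0, -0.013, 0.014, 0.025], [-0.013, -0.102, -0.995, 1.123], [0.0, 0.0, 0.0, 1.0]] 0.9961588541666667
scene [[439.6, 0.0, 318.4], [0.0, 439.6, 243.7], [0.0, 0.0, 1.0]] [[0.585, 0.615, -0.529, 1.008], [0.811, -0.445, 0.38, -0.325], [-0.002, -0.651, -0.759, 0.857], [0.0, 0.0, 0.0, 1.0]] 0.995947265625
{'time': 0.1, 'joint_positions': array([-1.22087155,  0.32172897, -0.07008297,  1.45155003,  0.02260716,
        1.37081273, -0.05691393]), 'qd': array([-1.22972262e-04, -4.22949939e-04,  1.02667266e-03, -2.27831753e-03,
       -1.76547157e-03, -4.46099911e-05, -1.21672150e-04]), 'joint_torque': array([-7.29861422e-04, -4.92567551e+01, -4.06101560e-01, -3.13399923e+01,
       -6.43468439e-02,  3.95039935e-02,  6.10413053e-05]), 'position': array([0.21409787, 0.61322493, 0.23558528]), 'tool_rot': array([-5.24984729e-01, -3.09722843e+00,  2.67380757e-03]), 'ft_force': array([ 0.11921716, -0.29176979,  0.07927172]), 'torque': array([-0.01788308, -0.04581095,  0.0158974 ]), 'grip_force': 0.0, 'grip_width': 1.0015848239573408}
```

View pics/top.png

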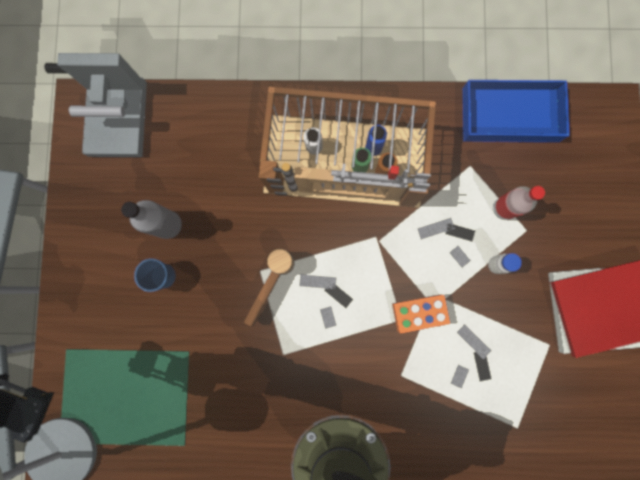

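View pics/scene.png

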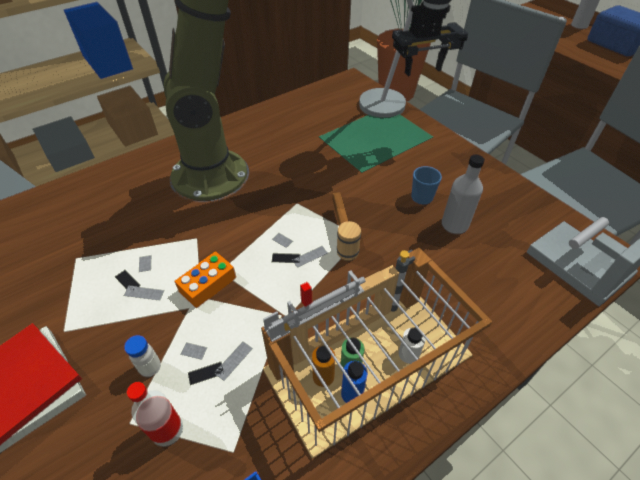

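The top view shows the mallet head at (280,262) with its handle end at (250,322), the red bolt handle at (393,171), and the hinge pin near (285,178). The scene view shows the red handle at (306,293), the brass pin at (404,258) and the mallet head at (348,238).

Run:
```python
from h import *
D={n:np.load(n+".npz") for n in("top","scene")}
def ray(n,u,v,z):
    K,T=D[n]["K"],D[n]["T"]; r=T[:3,:3]@np.linalg.inv(K)@[u,v,1]; o=T[:3,3]; return (o+r*(z-o[2])/r[2])[:2].round(4)
def blob(n,lo,hi,box):
    h=cv2.cvtColor(D[n]["im"],cv2.COLOR_RGB2HSV); m=cv2.inRange(h,lo,hi); M=np.zeros_like(m); x0,y0,x1,y1=box; M[y0:y1,x0:x1]=m[y0:y1,x0:x1]; return M
for n,box,hb in(("top",(380,155,405,185),(262,160,305,200)),("scene",(292,275,320,312),(390,245,420,310))):
    P=pts(D[n]["d"],D[n]["K"],D[n]["T"])
    m=blob(n,(0,150,80),(8,255,255),box)>0; q=P[m]; 
    v,u=np.nonzero(m); print(n,"red",m.sum(),u.mean(),v.mean(),np.median(q,0).round(3),q[q[:,2]>.24].mean(0).round(4) if (q[:,2]>.24).any() else q[:,2].max())
    m=blob(n,(12,90,60),(32,255,255),hb)>0; m&=(P[...,2]>.17); v,u=np.nonzero(m)
    if m.sum(): print(n,"brass",m.sum(),u.mean(),v.mean(),P[m].mean(0).round(4),P[m][:,2].max())
P=pts(D["top"]["d"],D["top"]["K"],D["top"]["T"])
Z=P[...,2]
S=np.zeros_like(Z,bool); S[235:330,235:300]=1
hd=S&(Z>.065)&(Z<.11); print("mallet head",hd.sum(),P[hd].mean(0),P[hd].min(0),P[hd].max(0))
ha=S&(Z>.035)&(Z<.062); c=P[hd].mean(0)[:2]; q=P[ha][:,:2]; q=q[np.linalg.norm(q-c,axis=1)>.045]
l=cv2.fitLine(q.astype(np.float32),cv2.DIST_L2,0,.001,.001).ravel(); print("handle",len(q),l,q.mean(0),"far",np.linalg.norm(q-c,axis=1).max())
# hinge zone
S[:]=0; S[160:200,260:300]=1; g=S&(Z>.178); print("hinge",g.sum(),P[g].mean(0) if g.any() else Z[S].max(), Z[S].max())
for nm,b in(("paint",(390,290,460,335)),("glue",(485,250,525,275)),("flask",(120,200,185,240)),("water",(495,180,550,220)),("cup",(130,255,180,295))):
    s=np.zeros_like(S); s[b[1]:b[3],b[0]:b[2]]=1; s&=Z>.03; print(nm,P[s].min(0).round(3),P[s].max(0).round(3))
# bay top rails
S[:]=0; S[80:210,255:445]=1; g=S&(Z>.14)&(Z<.175); print("bay",P[g].min(0),P[g].max(0))
E=None
cv2.imwrite("pics/a.png",cv2.resize(np.hstack([D["top"]["im"][150:210,260:310],D["top"]["im"][150:210,380:430]])[...,::-1],(800,480),interpolation=cv2.INTER_CUBIC))
cv2.imwrite("pics/b.png",cv2.resize(D["scene"]["im"][240:360,260:420][...,::-1],(800,600),interpolation=cv2.INTER_CUBIC))
```

```text
top red 75 393.81333333333333 169.97333333333333 [ 0.646 -0.094  0.249] [ 0.6421 -0.0925  0.2616]
top brass 66 285.95454545454544 167.6969696969697 [0.6497 0.1174 0.2502] 1.1231273629504401
scene red 214 305.99532710280374 293.8551401869159 [ 0.654 -0.096  0.235] [ 0.6507 -0.0949  0.2481]
scene brass 88 403.84090909090907 255.79545454545453 [0.6748 0.1147 0.2075] 0.8567794518779349
mallet head 485 [0.47444322 0.14357695 0.08361149] [0.44755794 0.11662906 0.06639651] [0.50265165 0.17115612 0.08906829]
handle 527 [ 0.8923639  -0.45131662  0.3811557   0.1910596 ] [0.3811557 0.1910596] far 0.1648077650889943
hinge 63 [0.64437704 0.11566515 0.269033  ] 1.1231273629504401
paint [ 0.313 -0.249  0.03 ] [0.41  0.025 1.123]
glue [ 0.41  -0.397  0.03 ] [0.5   0.025 1.123]
flask [0.41  0.025 0.03 ] [0.603 0.469 1.123]
water [ 0.41  -0.425  0.031] [0.646 0.025 1.123]
cup [0.403 0.025 0.03 ] [0.476 0.477 1.123]
bay [ 0.61919391 -0.1961375   0.14000659] [0.85509192 0.18520238 0.17497739]
```

View pics/b.png

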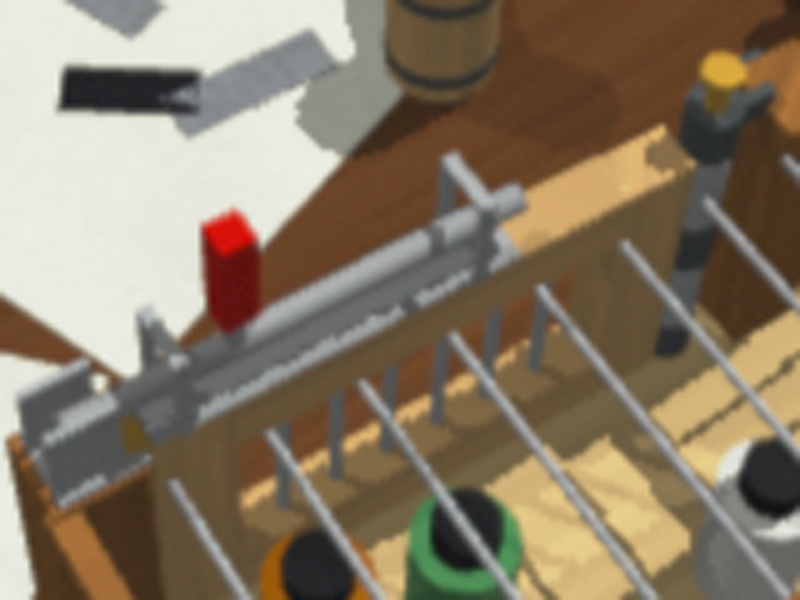

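The scene crop (5x, offset 260,240) puts the pin head centre at about (404.4,253.6) and the red handle's top centre at (306,286). The rod lies behind the brass lip at (286.5,327).

Run:
```python
from h import *
D={n:np.load(n+".npz") for n in("top","scene")}
def ray(n,u,v,z):
    K,T=D[n]["K"],D[n]["T"]; r=T[:3,:3]@np.linalg.inv(K)@[u,v,1]; o=T[:3,3]; return (o+r*(z-o[2])/r[2])[:2]
a=ray("scene",404.4,253.6,.197); b=ray("scene",306,286,.25)
print("pin",a,"red",b,"dist",np.hypot(*(a-b)),"bay y dir",(a-b)/np.hypot(*(a-b)))
h=cv2.cvtColor(D["top"]["im"],cv2.COLOR_RGB2HSV)[150:200,265:310]
print("red top",ray("top",393.8,169.5,.25))
P=pts(D["top"]["d"],D["top"]["K"],D["top"]["T"]);Z=P[...,2]
s=np.zeros_like(Z,bool); s[150:200,265:310]=1; s&=(Z>.165)&(Z<.3); v,u=np.nonzero(s); print(np.c_[u,v,(Z[s]*1000).round()].astype(int)[Z[s]>.178].tolist())
s[:]=0; s[160:205,310:440]=1; s&=(Z>.195)&(Z<.22)
print(P[s].mean(0), cv2.fitLine(P[s][:,:2].astype(np.float32),cv2.DIST_HUBER,0,.001,.001).ravel())
```

```text
pin [0.66668998 0.12575298] red [ 0.64896802 -0.09262648] dist 0.2190973615584923 bay y dir [0.08088621 0.99672334]
red top [ 0.6461729  -0.09345414]
[[284, 163, 196], [285, 163, 199], [286, 163, 195], [287, 163, 199], [288, 163, 192], [283, 164, 197], [284, 164, 195], [285, 164, 198], [286, 164, 196], [287, 164, 199], [288, 164, 200], [289, 164, 195], [282, 165, 196], [283, 165, 195], [284, 165, 196], [285, 165, 197], [286, 165, 196], [287, 165, 196], [288, 165, 197], [289, 165, 195], [282, 166, 195], [283, 166, 196], [284, 166, 196], [285, 166, 197], [286, 166, 196], [287, 166, 195], [288, 166, 195], [289, 166, 195], [282, 167, 198], [283, 167, 196], [284, 167, 195], [285, 167, 198], [286, 167, 197], [287, 167, 197], [288, 167, 197], [289, 167, 195], [282, 168, 192], [283, 168, 198], [284, 168, 197], [285, 168, 195], [286, 168, 197], [287, 168, 194], [288, 168, 195], [289, 168, 196], [283, 169, 197], [284, 169, 199], [285, 169, 199], [286, 169, 199], [287, 169, 192], [288, 169, 195], [289, 169, 191], [284, 170, 197], [285, 170, 192], [286, 170, 197], [287, 170, 194], [288, 170, 193], [286, 171, 179], [287, 172, 178]]
[ 0.64490364 -0.09617574  0.20428138] [ 0.10511751  0.9944598   0.6432424  -0.10272527]
```

View pics/a.png

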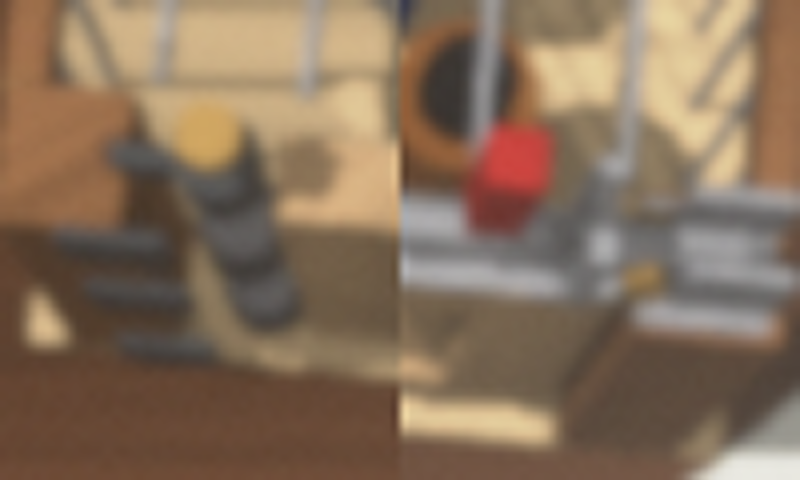

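The top crop (8x) confirms the brass head at about (286,167) and the red handle's top at (394.4,170). I'll move above the mallet grip, then check with the wrist camera.

```bash
python3 -m inch '[[40,-80,40,0,0,0],[205,-442,20,0,0,-7.6],[205,-442,20,0,0,-7.6],[205,-442,20,0,0,-7.6],[205,-442,0,0,0,-7.6],[205,-442,-20,0,0,-7.6],[205,-442,-40,0,0,-7.6],[205,-442,-60,0,0,-7.6],[205,-442,-60,0,0,-7.6],[205,-442,-60,0,0,-7.6],[205,-442,-60,0,0,-7.6],[205,-442,-60,0,0,-7.6]]' 60 20
python3 - <<'E'
from h import *
import json
im,d,K,T=shot("wrist"); P=pts(d,K,T); Z=P[...,2]; save("pics/w1.png",im)
s=ctrl.get_state(); print(s["position"],s["time"])
ok=(np.hypot(P[...,0]-.43,P[...,1]-.16)<.2)&(d>0)
hd=ok&(Z>.07)&(Z<.1)&(np.hypot(P[...,0]-.4744,P[...,1]-.1436)<.04); print(hd.sum(),P[hd].min(0),P[hd].max(0),P[hd].mean(0))
c=np.array([.4744,.1436]); ha=ok&(Z>.04)&(Z<.062); q=P[ha][:,:2]; r=np.linalg.norm(q-c,axis=1); q=q[(r>.04)&(r<.17)]
print(len(q),q.mean(0),np.linalg.norm(q-c,axis=1).min(),cv2.fitLine(q.astype(np.float32),cv2.DIST_HUBER,0,.001,.001).ravel(),cv2.minAreaRect(q.astype(np.float32)*1000))
D=np.load("top.npz"); K,T=D["K"],D["T"]
for u,v,z in((285.9,166.9,.197),(394.4,170,.25)):
    r=T[:3,:3]@np.linalg.inv(K)@[u,v,1]; o=T[:3,3]; print((o+r*(z-o[2])/r[2])[:2])
E
```

```text
time: 1.6
position: [0.4192, 0.1733, 0.1774]
tool_rot: [0.725, 3.056, 0.002]
ft_force: [0.5, 0.2, -0.4]
grip_width: 0.692
grip_force: 0.0
[0.41919247 0.1730969  0.17724016] 1.65
2770 [0.44804607 0.11916937 0.07001757] [0.49139197 0.17283255 0.08768706] [0.46497583 0.15031554 0.08328978]
4704 [0.3814621  0.19267901] 0.04000298463247703 [ 0.8927276  -0.45059675  0.3814621   0.19267902] ((385.5883483886719, 190.6228485107422), (22.028493881225586, 124.22523498535156), 63.117149353027344)
[0.66365651 0.12294363]
[ 0.64518844 -0.0946207 ]
```

```bash
python3 -m inch '[[0,0,-40,0,0,0],[0,0,-80,0,0,0],[0,0,-115,0,0,0],[0,0,-135,0,0,0],[0,0,-140,0,0,0],[0,0,-140,0,0,0]]' 60 20
python3 -m inch '[[0,0,0,0,0,0],[0,0,0,0,0,0],[0,0,0,0,0,0],[0,0,0,0,0,0],[0,0,0,0,0,0],[0,0,0,0,0,0]]' 0 60
python3 -m inch '[[0,0,20,0,0,0],[0,0,60,0,0,0],[0,0,120,0,0,0],[0,0,180,0,0,0],[0,0,220,0,0,0],[0,0,220,0,0,0],[0,0,220,0,0,0]]'
python3 - <<'E'
from h import *
im,d,K,T=shot("wrist"); P=pts(d,K,T); save("pics/w2.png",im)
s=ctrl.get_state(); p=s["position"]; print(p,s["tool_rot"],s["time"],s["ft_force"],s["torque"])
c=p[:2]+.062*np.array([.8927,-.4506]); print("head xy est",c)
t=(np.linalg.norm(P[...,:2]-c,axis=2)<.04)&(P[...,2]>p[2]+.02)&(P[...,2]<p[2]+.08)&(d>0)
q=P[t]; print(t.sum(),q.mean(0)-p,q[:,2].min()-p[2],q[:,2].max()-p[2])
A=np.c_[q[:,:2]-q[:,:2].mean(0),np.ones(len(q))]; print("slope",np.linalg.lstsq(A,q[:,2],rcond=None)[0])
E
```

```text
time: 2.4
position: [0.4195, 0.1722, 0.037]
tool_rot: [0.728, 3.056, 0.001]
ft_force: [0.5, -1.1, -0.3]
grip_width: 0.687
grip_force: 0.0
time: 3.15
position: [0.4193, 0.172, 0.0368]
tool_rot: [0.729, 3.056, 0.001]
ft_force: [-1.0, 0.9, 1.1]
grip_width: 0.244
grip_force: 59.5
time: 4.03
position: [0.418, 0.1711, 0.2544]
tool_rot: [-0.729, -3.053, 0.004]
ft_force: [0.5, -0.4, -4.4]
grip_width: 0.247
grip_force: 59.5
[0.41784888 0.17094534 0.25399469] [-0.72861272 -3.05250101  0.00517721] 4.075 [-0.11368376  0.00661728 -2.74960238] [ 0.06800178  0.1924971  -0.02142329]
head xy est [0.47319628 0.14300814]
51 [ 0.02363212 -0.01386098  0.02022179] 0.020002751793483542 0.021126888580670855
slope [ 0.00175968 -0.01085521  0.27421647]
```

View pics/w2.png

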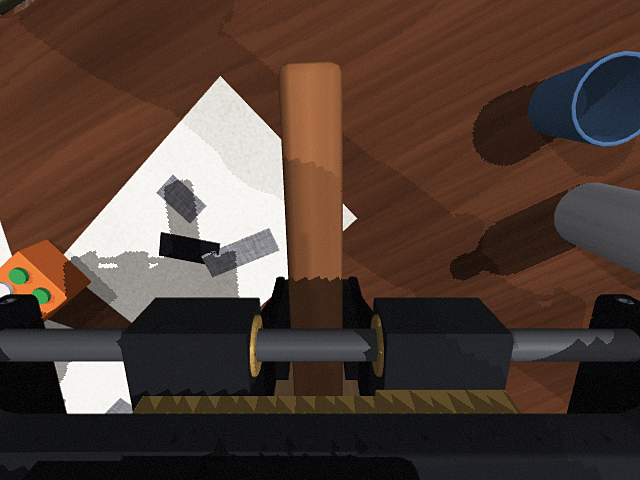

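Wrist view: the handle is squarely between the pads (centre at column 312), and the paint box and cup are well clear. Carrying it over the pin.

```bash
python3 -m inch '[[40,-4,20,0,0,0],[90,-8,20,0,0,0],[140,-13,20,0,0,0],[180,-17,20,0,0,0],[192,-18,20,0,0,0],[192,-18,15,0,0,0],[192,-18,15,0,0,0],[192,-18,15,0,0,0]]'
python3 - <<'E'
from h import *
for n in("top","scene"):
    im,d,K,T=shot(n); P=pts(d,K,T); s=ctrl.get_state(); p=s["position"]
    c=p[:2]+np.array([.0551,-.0284])
    t=(np.linalg.norm(P[...,:2]-c,axis=2)<.04)&(P[...,2]>.28)&(P[...,2]<.36)&(d>0); q=P[t]
    A=np.c_[q[:,:2]-q[:,:2].mean(0),np.ones(len(q))]
    print(n,p,"exp",c,t.sum(),q.min(0),q.max(0),np.median(q,0),"slope",np.linalg.lstsq(A,q[:,2],rcond=None)[0])
    if n=="scene": cv2.imwrite("pics/s2.png",cv2.resize(im[100:340,240:560][...,::-1],(800,600),interpolation=cv2.INTER_CUBIC))
E
```

```text
time: 5.08
position: [0.6102, 0.1542, 0.2717]
tool_rot: [-0.727, -3.056, -0.001]
ft_force: [0.6, 0.0, -3.2]
grip_width: 0.251
grip_force: 59.5
top [0.61044588 0.15417579 0.2720196 ] exp [0.66554588 0.12577579] 405 [0.64354533 0.09723284 0.28065625] [0.69238245 0.14421072 0.32268815] [0.67294708 0.11615784 0.31827521] slope [0.28716152 0.07635926 0.31622562]
scene [0.61063706 0.15414368 0.27216252] exp [0.66573706 0.12574368] 1384 [0.62630427 0.09890109 0.28010645] [0.69610075 0.16515432 0.35971579] [0.6675082  0.12099426 0.31969721] slope [-0.55926177  0.45449527  0.31866871]
```

View pics/s2.png

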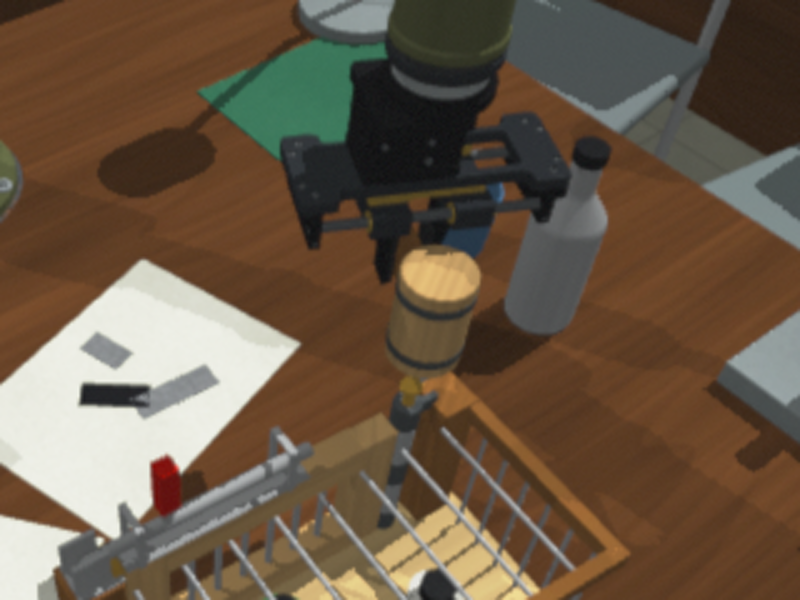

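The mallet head hangs upright over the pin (brass at crop (410,388)). Pressing down.

```bash
python3 -m inch '[[0,0,-15,0,0,0],[0,0,-30,0,0,0],[0,0,-38,0,0,0],[0,0,-44,0,0,0],[0,0,-48,0,0,0],[0,0,-52,0,0,0],[0,0,-54,0,0,0],[0,0,-54,0,0,0]]'
```

```text
time: 6.18
position: [0.6114, 0.1541, 0.2191]
tool_rot: [0.728, 3.055, 0.002]
ft_force: [-6.8, 0.7, 8.5]
grip_width: 0.252
grip_force: 59.7
```

```bash
python3 -m inch '[[0,0,-2,0,0,0],[0,0,-4,0,0,0],[0,0,-4,0,0,0]]'
python3 - <<'E'
from h import *
im,d,K,T=shot("scene"); s=ctrl.get_state(); print(s["position"],s["ft_force"],s["torque"])
cv2.imwrite("pics/s3.png",cv2.resize(im[180:300,340:500][...,::-1],(800,600),interpolation=cv2.INTER_CUBIC))
E
```

```text
time: 6.55
position: [0.6111, 0.1556, 0.217]
tool_rot: [0.726, 3.056, 0.006]
ft_force: [-10.2, 1.7, 15.7]
grip_width: 0.253
grip_force: 60.0
[0.61115284 0.15557563 0.21702497] [-10.88864454   0.98624295  15.2092647 ] [-0.03865707  1.9186278  -0.18375156]
```

View pics/s3.png

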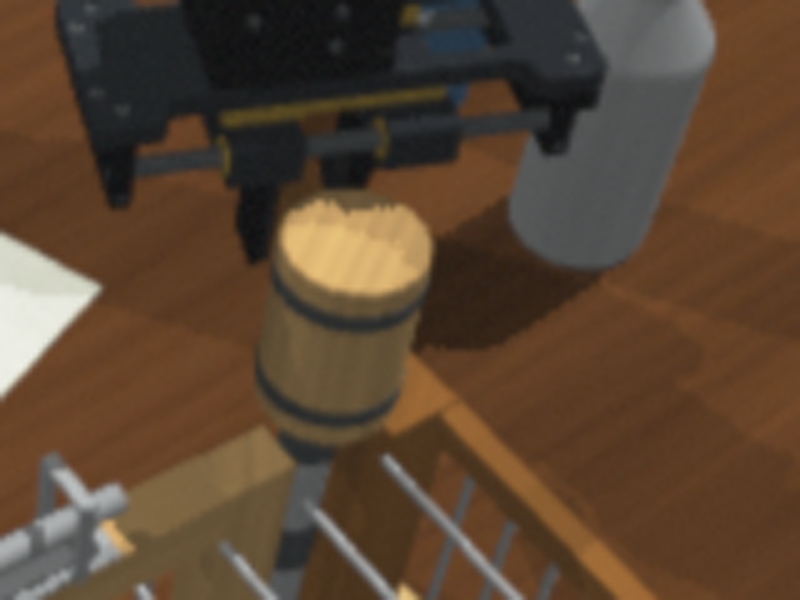

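The mallet sits flat on the pin directly above the knuckle with no gap, so it's at its stop (about 15–18 N reaction). Lifting and returning the mallet.

```bash
python3 -m inch '[[0,0,20,0,0,0],[0,0,50,0,0,0],[-20,2,65,0,0,0],[-70,8,65,0,0,0],[-125,13,65,0,0,0],[-175,17,60,0,0,0],[-191,18,20,0,0,0],[-191,18,-40,0,0,0],[-191,18,-90,0,0,0],[-191,18,-130,0,0,0],[-191,18,-160,0,0,0],[-191,18,-160,0,0,0],[-191,18,-160,0,0,0]]'
python3 - <<'E'
from h import *
im,d,K,T=shot("top"); P=pts(d,K,T); Z=P[...,2]; s=ctrl.get_state(); print(s["position"],s["ft_force"])
S=np.zeros_like(Z,bool); S[155:180,275:297]=1; h=cv2.cvtColor(im,cv2.COLOR_RGB2HSV); m=S&(cv2.inRange(h,(15,110,120),(30,255,255))>0)&(np.hypot(P[...,0]-.665,P[...,1]-.1245)<.015); print("pin z",m.sum(),np.median(P[m],0))
im,d,K,T=shot("scene"); P=pts(d,K,T);Z=P[...,2]; m=(np.hypot(P[...,0]-.4744,P[...,1]-.1436)<.035)&(Z<.2)&(Z>.01); print("mallet minmax z",Z[m].min(),Z[m].max())
E
```

```text
time: 8.22
position: [0.4215, 0.172, 0.0547]
tool_rot: [0.729, 3.054, 0.002]
ft_force: [-0.3, 0.0, -2.4]
grip_width: 0.245
grip_force: 60.0
[0.42177496 0.17225934 0.05512721] [-0.63494475 -0.05290108 -3.42904005]
pin z 52 [0.66516378 0.12392703 0.18231316]
mallet minmax z 0.021054488051645226 0.17312124938957585
```

Pin top is at 182 mm, so it is home. Setting the mallet down.

```bash
python3 -m inch '[[0,0,-8,0,0,0],[0,0,-14,0,0,0],[0,0,-17,0,0,0],[0,0,-17,0,0,0]]'
python3 -m inch '[[0,0,-17,0,0,0],[0,0,-17,0,0,0]]' - 3 2>/dev/null | head -0
python3 - <<'E'
from h import *
s=ctrl.get_state(); print(s["position"],s["ft_force"],s["grip_force"],s["time"])
E
```

```text
time: 8.82
position: [0.4201, 0.1716, 0.0363]
tool_rot: [-0.729, -3.056, 0.001]
ft_force: [0.5, 0.7, -4.3]
grip_width: 0.246
grip_force: 60.0
[0.42531376 0.17105973 0.02430727] [-4.5196457  -8.88686594 30.36623589] 20.89402095414698 9.075
```

I sent a redundant shift there and pressed down on the mallet (30 N, within limits). Relieving it and releasing.

```bash
python3 -m inch '[[0,0,8,0,0,0],[0,0,16,0,0,0],[0,0,16,0,0,0]]'
python3 -m inch '[[0,0,0,0,0,0],[0,0,0,0,0,0],[0,0,0,0,0,0],[0,0,0,0,0,0],[0,0,0,0,0,0]]' 50 20
```

```text
time: 9.45
position: [0.4201, 0.1721, 0.036]
tool_rot: [0.728, 3.056, 0.001]
ft_force: [-0.7, 1.1, -1.5]
grip_width: 0.251
grip_force: 3.0
time: 10.07
position: [0.4202, 0.1717, 0.0355]
tool_rot: [-0.729, -3.056, 0.0]
ft_force: [-0.7, -0.2, 0.8]
grip_width: 0.572
grip_force: 0.0
```

```bash
python3 -m inch '[[0,0,20,0,0,0],[0,0,70,0,0,0],[0,0,130,0,0,0],[0,0,190,0,0,0],[0,0,250,0,0,0],[30,-40,264,0,0,10],[70,-80,264,0,0,18],[110,-125,264,0,0,21.7],[150,-170,264,0,0,21.7],[190,-220,264,0,0,21.7],[220,-258,264,0,0,21.7],[227,-265,264,0,0,21.7],[227,-265,264,0,0,21.7],[227,-265,264,0,0,21.7],[227,-265,264,0,0,21.7]]' 50 20
python3 - <<'E'
from h import *
for n in("scene","top"):
    im,d,K,T=shot(n); P=pts(d,K,T);Z=P[...,2]; s=ctrl.get_state()
    h=cv2.cvtColor(im,cv2.COLOR_RGB2HSV); m=(cv2.inRange(h,(0,150,60),(8,255,255))>0)&(np.hypot(P[...,0]-.647,P[...,1]+.0935)<.05)&(Z>.19)&(Z<.26)
    print(n,s["position"],s["tool_rot"],m.sum(), P[m].min(0) if m.any() else 0,P[m].max(0) if m.any() else 0,P[m].mean(0) if m.any() else 0)
    m=(np.hypot(P[...,0]-.4744,P[...,1]-.1436)<.035)&(Z<.2)&(Z>.06); print("mallet",P[m].mean(0),Z[m].max())
    if n=="scene": cv2.imwrite("pics/s4.png",cv2.resize(im[180:360,220:460][...,::-1],(800,600),interpolation=cv2.INTER_CUBIC))
E
```

```text
time: 11.95
position: [0.6469, -0.0915, 0.3001]
tool_rot: [0.137, 3.138, 0.002]
ft_force: [0.1, 0.7, 0.4]
grip_width: 0.575
grip_force: 0.0
scene [ 0.6469857  -0.09177818  0.300072  ] [1.37523695e-01 3.13793849e+00 2.02672759e-03] 199 [ 0.64244326 -0.1017048   0.20352135] [ 0.65748177 -0.08737802  0.25302222] [ 0.65290274 -0.09596538  0.23335981]
mallet [0.48307145 0.15021851 0.07716174] 0.08729325425154177
top [ 0.64703499 -0.09200658  0.30005527] [1.37964845e-01 3.13788783e+00 1.74422647e-03] 0 0 0 0
mallet [0.46566744 0.14542026 0.08394091] 0.0907328897452091
```

View pics/s4.png

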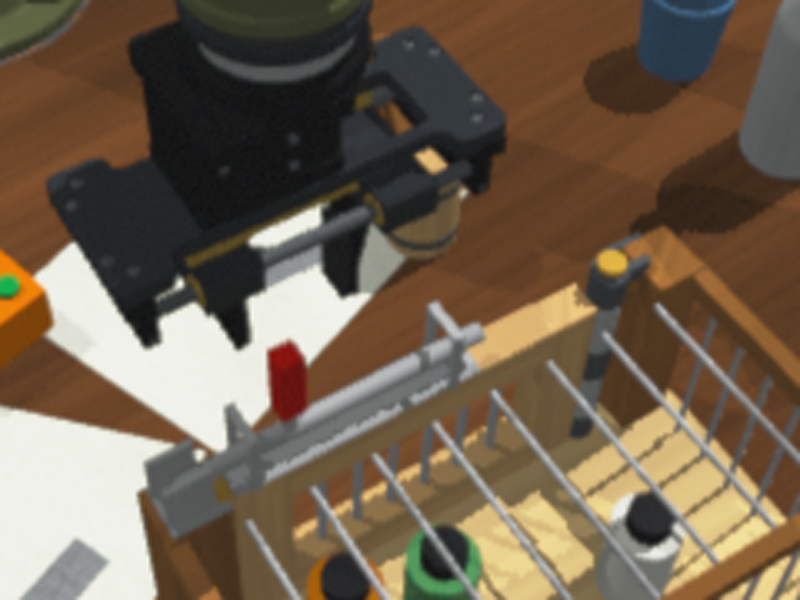

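The pin is seated (crop (611,263)) and the mallet stands on its own. The open fingers are over the red handle (crop (287,382)). Descending with a small correction and gripping.

```bash
python3 -m inch '[[2,-2.5,-20,0,0,0],[2,-2.5,-45,0,0,0],[2,-2.5,-62,0,0,0],[2,-2.5,-70,0,0,0],[2,-2.5,-70,0,0,0],[2,-2.5,-70,0,0,0]]' 50 20
python3 -m inch '[[0,0,0,0,0,0],[0,0,0,0,0,0],[0,0,0,0,0,0],[0,0,0,0,0,0],[0,0,0,0,0,0]]' 0 30
```

```text
time: 12.8
position: [0.6497, -0.096, 0.2304]
tool_rot: [0.141, 3.137, -0.0]
ft_force: [-0.1, -0.6, 1.2]
grip_width: 0.575
grip_force: 0.0
time: 13.42
position: [0.6494, -0.0942, 0.2296]
tool_rot: [0.138, 3.139, 0.003]
ft_force: [0.1, 2.8, 0.9]
grip_width: 0.185
grip_force: 30.0
```

```bash
python3 -m inch '[[0,0,5,0,0,0],[0,0,10,0,0,0],[0,0,15,0,0,0],[0,0,15,0,0,0],[0,0,15,0,0,0]]'
```

```text
time: 14.05
position: [0.6493, -0.0942, 0.2446]
tool_rot: [-0.139, -3.138, -0.003]
ft_force: [0.5, 5.2, -3.1]
grip_width: 0.179
grip_force: 30.0
```

```bash
python3 -m inch '[[0.5,5,0,0,0,0],[1,10,0,0,0,0],[1.3,15,0,0,0,0],[1.7,20,0,0,0,0],[1.7,20,0,0,0,0]]'
python3 -m inch '[[0.5,5,0,0,0,0],[1,10,0,0,0,0],[1.3,15,0,0,0,0],[1.7,20,0,0,0,0],[1.7,20,0,0,0,0]]'
```

```text
time: 14.68
position: [0.651, -0.0747, 0.2445]
tool_rot: [-0.139, -3.138, -0.001]
ft_force: [0.1, 0.4, -3.5]
grip_width: 0.182
grip_force: 30.0
time: 15.3
position: [0.6527, -0.0544, 0.2445]
tool_rot: [-0.139, -3.138, -0.002]
ft_force: [-0.3, 1.8, -2.5]
grip_width: 0.179
grip_force: 30.0
```

```bash
python3 -m inch '[[-7.7,0.8,0,0,0,-2.5],[-15.4,1.8,0,0,0,-5],[-23.1,3.2,0,0,0,-7.5],[-30.8,4.9,0,0,0,-10],[-38.3,7,0,0,0,-12.5],[-45.8,9.3,0,0,0,-15],[-53.1,12,0,0,0,-17.5],[-60.3,15,0,0,0,-20],[-67.4,18.3,0,0,0,-22.5],[-74.4,21.9,0,0,0,-25],[-81.2,25.9,0,0,0,-27.5],[-87.7,30.1,0,0,0,-30],[-87.7,30.1,0,0,0,-30],[-87.7,30.1,0,0,0,-30],[-87.7,30.1,0,0,0,-30],[-87.7,30.1,0,0,0,-30]]'
python3 - <<'E'
from h import *
s=ctrl.get_state(); p=s["position"]; print(p,np.abs(s["qd"]).max(),s["torque"])
r=p[:2]-[.665,.1245]; print("R",np.hypot(*r),"theta",-94.6+0-np.degrees(np.arctan2(r[1],r[0])))
im,d,K,T=shot("scene"); cv2.imwrite("pics/s5.png",im[...,::-1])
E
```

```text
time: 17.3
position: [0.5651, -0.0258, 0.2445]
tool_rot: [0.948, 2.995, 0.0]
ft_force: [0.8, 0.3, -2.6]
grip_width: 0.183
grip_force: 30.1
[ 0.56510588 -0.02576479  0.24454932] 0.0020270471863725243 [ 0.21867368 -0.25158055  0.37360658]
R 0.1804393018624012 theta 29.015454271907828
```

View pics/s5.png

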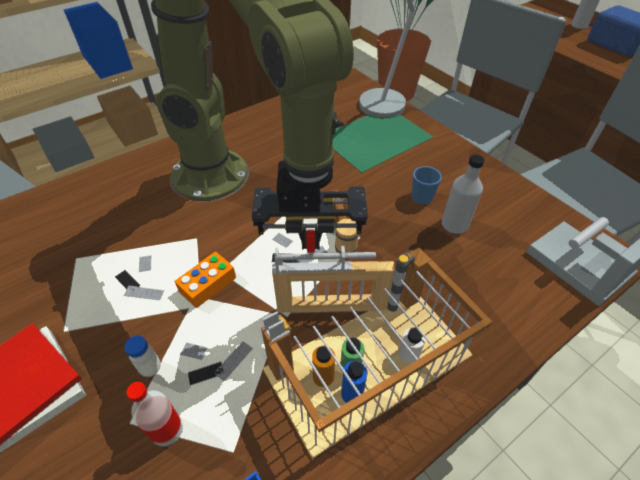

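The gate stands open at about 29°, held at the red handle (310,240). The mallet stands clear behind it at (345,233), and the bystanders are where they were. Handing in.

```bash
python3 -c "
from bench import ctrl
print(ctrl.close_job())"
```

```text
the job is handed in; nothing more can be done
None
```

I handed the job in at 17.3 s: the pin is home (its top measured about 182 mm up), the mallet is standing on the table, and the bolt was lifted and drawn about 40 mm. The gate is held still at about 29° by the red handle. I once pressed the mallet onto the table with about 30 N by mistake, and the hand-in returned no verdict.

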